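# Gauge the depth of a hearing-test cavity

## Robot

A 6-joint arm with a two-finger parallel gripper is mounted at the origin on the work surface. World frame = base frame: x ahead of the robot, y to its left, z up, the work surface at z = 0. Lengths are in mm, angles in rad, forces in N, time in s.
With the tool pointing down it reaches from about 350 to 975 mm from the base axis. Payload 7.1 kg.
Tool frame: the origin (TCP) lies between the finger pads; the fingertips stand 19 mm ahead of it and the grasp point (between the pads) is the TCP; y points along the fingers, z is the direction in which the jaws open and shut, and the axes are right-handed (so a half turn about y gives the same grasp; the last joint's range is limited). The gripper opens to 88 mm and grips with 3 to 60 N. Pads are 20 mm wide; open, the fingers measure 115 mm over their backs; the gripper's body (75 mm by 178 mm) begins 61 mm behind the grasp point.
Start: joints at [1.273, 0.423, 1.63, -0, 1.089, -0.019], TCP at [171.97, 600.859, 241.675] pointing down, gripper open.
Joint ranges: [-3, 3], [-0.9, 2.11], [0.09, 2.58], [-1.31, 4.45], [0.11, 2.69], [-2.54, 2.54]. Speed limits (rad/s): [2.39, 2.39, 3.01, 3.14, 3.14, 3.14].

## Interface

Orientations are given as a rotation vector (axis times angle).
In Python, from workcell import ctrl gives the robot as it stands.
- The arm moves only by the tool servo_tool, never from a script. Its argument "moves" is text: rows parted by semicolons, each of 6 numbers parted by spaces: the shift along the world's x, y, z in m, then the turn, a rotation vector about the world's x, y, z in degrees. A call has 1 to 8 rows; each row is the pose to reach, as a shift and turn from the pose commanded when the call began; what a row does not reach only later rows make up. A row lasts 1/8 s, in which the tool goes at most 62.5 mm and 10.7 degrees, less where a joint would pass 70% of its speed; a pose out of reach is approached as far as the arm can. A call with a gripper value outside its range is refused whole. "hand" is the closure in counts, from 0 (fully open) to 255 (shut), set as the call begins (left out, the last holds). The fingers move at their own pace and stop on an object; the grip force is fixed at half the most. Time passes only in rows, so rows that repeat a pose let the fingers close. It gives the time, the measured TCP pose, the force and the opening at its end, in the units of the state.
- ctrl.get_obs(): the state, without advancing time (a new reading comes with each control period).
- ctrl.get_image(name): name is "side" or "top" or "wrist"; returns a dict with "pixels" (400x640x3 uint8, red, green, blue), "depth" (400x640 float32, mm along the optical axis (not along the pixel's ray), 0 where there is no reading), "vertical_fov" (degrees; the focal length in pixels is half the picture's height over the tangent of half this angle, whatever the lens; pixels are square), "cx", "cy" (the principal point, pixels), "xyz" and "attitude" of the camera in the world; the wrist camera has in their place "T_tool_cam" (4x4, takes a point from camera to tool coordinates, whose origin is the TCP and whose axes are the tool frame's). Camera axes: x right, y up, looking along -z (the intrinsics and any distortion apply to the point x, -y, -z); pixel columns grow to the right and rows downward; lengths in mm; the calibration is good to about 2 mm. The wrist camera is an equidistant fisheye: a pixel r from the principal point sees the ray r / f radians off the axis. A picture is of the moment at which its call begins: read the wrist's pose just before it.
- ctrl.close_job(): hands the job in, once; it reports no verdict.
The state is a dict: "t": time; "qpos": joint angles; "qvel": joint speeds; "joint_torque": joint torques, N m; "ee_pos": TCP position; "orientation": TCP orientation; "ft_force": force on the tool from outside, world axes, zero at the start; "moment": the same for the moment, N m; "width": finger opening in mm.
Only numpy, scipy, OpenCV 4.12 (cv2) and the standard library are available. Lean on these libraries where they do the work, as an engineer would, in place of code of your own. Each camera call takes 0.05 s, during which the arm holds its last target.

## Task

Take the depth gauge out of its blue stand and put its rod into the well of the aluminium test cavity. Push it down gently until the rod bottoms out on the well's sprung floor, pressing it home a little but never hard; the rim slides the orange ring up the rod as it goes, to mark the depth. Let go and leave the gauge standing there upright, with the ring still at the rim and the other things on the table undisturbed.

Things in the scene. Friction and masses are not known exactly. Their poses are not given: they have to be found in the camera images.
- gauge: Depth gauge, 125 mm tall, about 150 g, standing upright at the start. A steel rod of 12 mm diameter from 0 to 85 mm above its tip (lowest 3 mm tapered to 8 mm diameter), then a black round grip of 26 mm diameter from 85 to 125 mm. Origin at the centre of the rod's tip, z up along the rod. An orange ring slides on the rod.
- gauge_grip (a point): Middle of the gauge's black grip (26 mm diameter, 40 mm tall), on the axis, 105 mm above the tip: the place to hold it.
- gauge_tip (a point): Centre of the flat tip of the gauge's rod.
- ring (a joint): Orange marking ring on the gauge's rod, 38 mm diameter, 10 mm thick. Value 0: its underside is 22 mm above the rod's tip; it grows as the ring moves up towards the grip (m, at most 0.050). It starts between 0 and 0.007. Friction holds it on the rod: it takes a steady 4 N or so to slide it, more than the gauge's weight, so the gauge does not sink by itself once the ring lies on the rim.
- ring_under (a point): Centre of the underside of the orange ring, on the rod's axis.
- coupler: Test cavity: a fixed upright aluminium block 70 x 70 mm, 75 mm tall, with a blue band near its foot. Origin at the centre of its underside on the table, z up. A round vertical well of 14.4 mm diameter opens in the middle of its flat top, without a useful lead-in.
- rim (a point): Centre of the well's mouth, in the plane of the block's top, 75 mm above the table.
- coupler_base: Thin black base plate of the test cavity, origin on the table under the well's axis; it carries the well's floor: a sprung plunger, 5 N per mm with 4 mm of travel. How deep the floor is set differs every time, anywhere from 36 to 58 mm below the rim, and is not given: it must be found by touch.
- stand: Fixed blue plastic stand, 64 x 64 mm, 24 mm tall, with one blind hole of 13.6 mm diameter, 18 mm deep, in which the gauge stands at the start. Origin at the centre of its underside.
- stand_mouth (a point): Centre of the mouth of the stand's hole, 24 mm above the table.
- tip_jar: Bystander: small amber closed jar with a white cap, 48 mm diameter, 55 mm tall. Origin under its centre.
- mug: Bystander: white mug, 72 mm diameter, 85 mm tall. Origin under its centre.
- handset: Bystander: grey patient response handset with a green button, 110 x 30 x 26 mm, lying flat. Origin under its centre, x along it.
- console: Bystander: fixed hearing-test console, 260 x 340 mm, about 110 mm high at the back, with a thin gooseneck microphone up to about 320 mm above the table. Origin under its centre.
Things that resemble listed ones, but are neither listed nor needed, are in the scene too. What is shaped like the gauge but red is not meant.

How it is judged:
By the outcome, as a careful person would: the job done as asked, in the order asked, and still so for the second after the job is handed in, with the robot touching nothing.
It also fails if it takes over 64 s, if anything falls off the work surface, if the arm or the gripper's body presses on something with over 40 N, if the wrist force passes 120 N, or if a joint passes its speed limit or range.

## Working session

There is one attempt and no reset: what is moved stays moved. The work goes in short steps, Python scripts to look and compute and a tool call to move; the robot and the scene stay as the last step left them, time stands still between calls to the robot, and variables do not carry over. Pictures are saved under pics/ and viewed, and the job is handed in when it is done.

Besides the shell and the picture viewer there is one more tool, called after "Emit:" as name(argument=value, ...) on one line, values as JSON. servo_tool: Moves the arm, as the interface text tells. Its arguments: {"type":"object","properties":{"moves":{"type":"string"},"hand":{"type":"number"}},"required":["moves"]}

```bash
ls; mkdir -p pics; cat > h.py <<'E'
import numpy as np, cv2
from workcell import ctrl
from scipy.spatial.transform import Rotation as R
def grab(n):
    o=ctrl.get_obs(); im=ctrl.get_image(n); return o,im
E
python3 - <<'E'
from h import *
import pickle
o=ctrl.get_obs(); print(o)
for n in ("side","top","wrist"):
    o,im=grab(n); cv2.imwrite(f"pics/{n}0.png",im["pixels"][:,:,::-1])
    pickle.dump((o,im),open(f"{n}0.pkl","wb"))
    print(n,{k:v for k,v in im.items() if k not in("pixels","depth")})
E
```

```text
pics
{'t': 0.0, 'qpos': array([ 1.27297545e+00,  4.23826133e-01,  1.63068973e+00,  5.44541083e-06,
        1.08859459e+00, -1.89543762e-02]), 'qvel': array([ 0.0014854 ,  0.00040416, -0.0008508 ,  0.00093513, -0.00061501,
        0.00095852]), 'joint_torque': array([-3.21849388e-03, -5.44614995e+01, -2.73667341e+01,  6.41892012e-02,
        2.29530578e-02, -1.53986175e-04]), 'ee_pos': array([171.83299471, 600.36591441, 240.91096367]), 'orientation': array([-1.5611898 ,  0.21913225, -0.21874762]), 'ft_force': array([-0.04467897,  0.62284376,  0.12968789]), 'moment': array([ 0.05102581, -0.04835114, -0.01820724]), 'width': 87.86741780880887}
side {'vertical_fov': 52.84152706882192, 'cx': 322.4371978300276, 'cy': 203.95864525917693, 'xyz': array([517.11994055, 723.98206492, 875.38176077]), 'attitude': array([ 0.04094666, -1.01983911, -2.88694344])}
top {'vertical_fov': 45.17429679513145, 'cx': 319.76735493076023, 'cy': 206.78204538795504, 'xyz': array([ 353.68539941,  126.62304893, 1403.04942399]), 'attitude': array([ 0.1183733 , -0.13961119, -1.58903642])}
wrist {'vertical_fov': 65.70646984690485, 'cx': 318.77665830353527, 'cy': 199.44268863291245, 'T_tool_cam': array([[-1.76935221e-03, -9.70619802e-01, -2.40611864e-01,
        -6.57167945e+01],
       [-5.01024591e-04,  2.40613071e-01, -9.70620986e-01,
        -1.43547802e+02],
       [ 9.99998309e-01, -1.59681793e-03, -9.12033659e-04,
        -2.14511435e-01],
       [ 0.00000000e+00,  0.00000000e+00,  0.00000000e+00,
         1.00000000e+00]])}
```

View pics/top0.png

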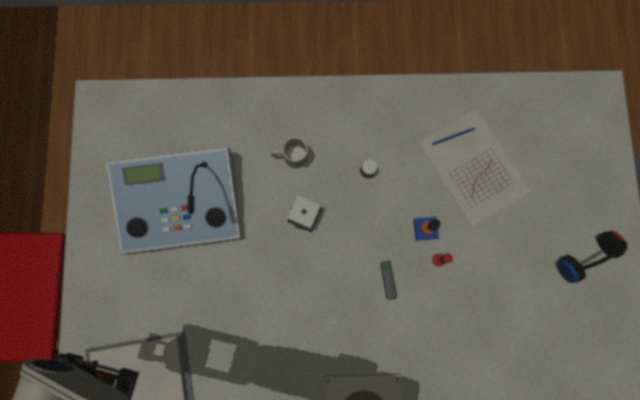

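View pics/side0.png

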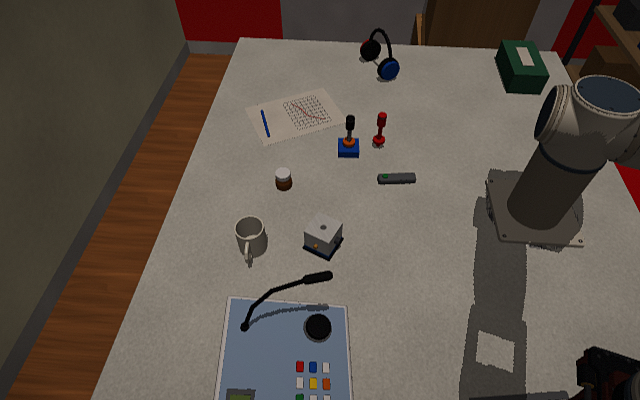

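View pics/wrist0.png

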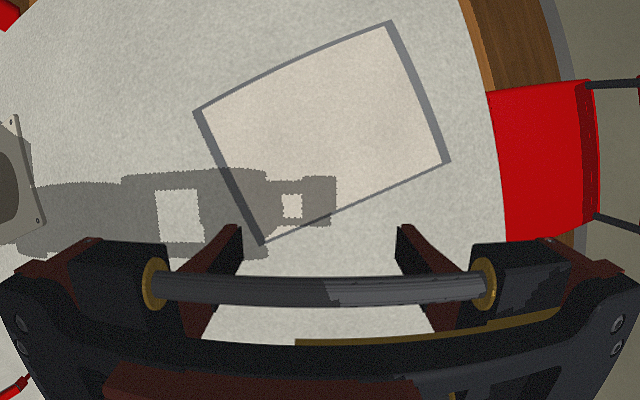

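Top view: gauge in its blue stand near (430,228), the red look-alike at (442,260) and the cavity at (305,211). I'll enlarge these and deproject them.

```bash
cat >> h.py <<'E'
def focal(im): return 200/np.tan(np.radians(im["vertical_fov"]/2))
def deproj(im,u,v,d=None):
    f=focal(im); d=im["depth"][int(round(v)),int(round(u))] if d is None else d
    p=np.array([(u-im["cx"])/f*d,-(v-im["cy"])/f*d,-d])
    return R.from_rotvec(im["attitude"]).apply(p)+im["xyz"]
def atz(im,u,v,z):
    f=focal(im); r=R.from_rotvec(im["attitude"]).apply([(u-im["cx"])/f,-(v-im["cy"])/f,-1])
    return im["xyz"]+r*(z-im["xyz"][2])/r[2]
def proj(im,P):
    f=focal(im); p=R.from_rotvec(im["attitude"]).inv().apply(np.atleast_2d(P)-im["xyz"])
    return np.c_[im["cx"]-f*p[:,0]/p[:,2]*1, im["cy"]+f*p[:,1]/p[:,2]]
def crop(im,u0,u1,v0,v1,s,fn):
    cv2.imwrite(fn,cv2.resize(im["pixels"][v0:v1,u0:u1,::-1],None,fx=s,fy=s,interpolation=cv2.INTER_CUBIC))
E
python3 - <<'E'
from h import *
import pickle
t=pickle.load(open("top0.pkl","rb"))[1]; s=pickle.load(open("side0.pkl","rb"))[1]
crop(t,405,465,205,275,8,"pics/tg.png"); crop(t,280,330,190,235,10,"pics/tc.png")
crop(s,325,405,100,180,7,"pics/sg.png"); crop(s,295,350,205,265,9,"pics/sc.png")
for n,im,u,v in (("grip",t,433,223),("block",t,305,205),("block",t,298,218),("table",t,350,250),("sgrip",s,350,120),("sblock",s,325,225),("stable",s,330,190)): print(n,deproj(im,u,v),)
E
```

```text
grip [ 513.51817511 -195.15751397  129.52393457]
block [578.25574333 147.30327365  78.69434144]
block [541.99481314 167.41175708  78.86448731]
table [455.83374763  19.62553897  -1.58771944]
sgrip [ 513.85735146 -191.92481731  128.44515827]
sblock [558.32943209 146.87335746  76.68144932]
stable [ 5.57885714e+02 -3.38233039e+01 -4.31636702e-01]
```

View pics/tg.png

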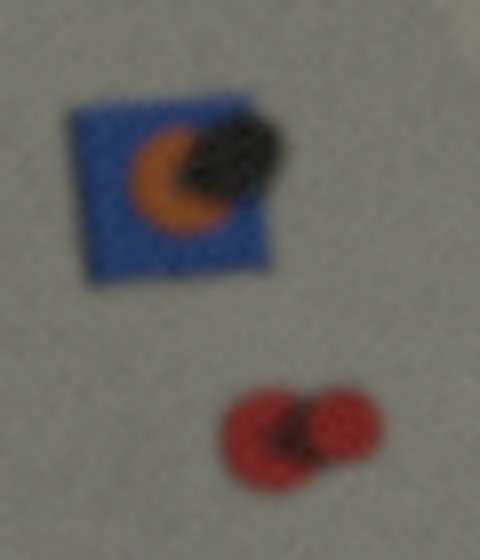

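View pics/tc.png

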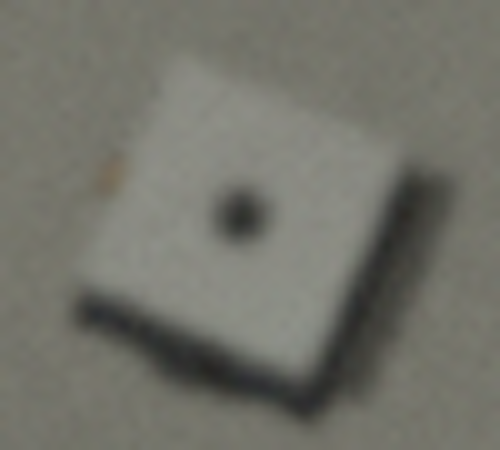

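View pics/sg.png

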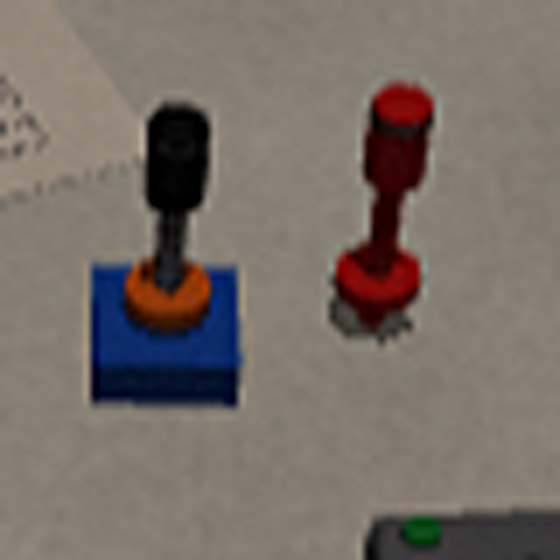

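View pics/sc.png

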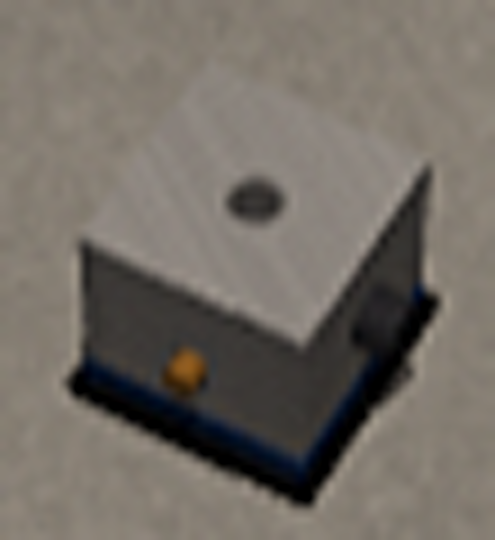

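```bash
python3 - <<'E'
from h import *
import pickle
t=pickle.load(open("top0.pkl","rb"))[1]; s=pickle.load(open("side0.pkl","rb"))[1]
print("rim",atz(t,303.5,211,75),atz(s,322.8,226.8,75))
print("grip",atz(t,435.1,223.3,131),atz(s,349.9,116.2,131))
print("stand",atz(t,425.9,227.9,24))
print("red",atz(t,405+343/8,205+425/8,125),atz(s,325+402/7,100+105/7,125))
for n,a in(("block",[(190,60),(405,150),(305,380),(90,280)]),):
  for u,v in a: print(atz(t,280+u/10-.5,190+v/10-.5,75))
for u,v in [(222,65),(428,165),(302,345),(82,242)]: print('s',atz(s,295+u/9-.5,205+v/9-.5,75))
print("stable",[deproj(s,u,v)[2] for u,v in((300,190),(330,200),(420,220))],"cap",atz(t,369,167,55),"hand",atz(t,388,280,26))
o=ctrl.get_obs(); print(R.from_rotvec(o["orientation"]).as_matrix().round(3))
E
```

```text
rim [561.96606134 151.85896203  75.        ] [563.33948881 151.51986645  75.        ]
grip [ 512.40352716 -200.36539401  131.        ] [ 514.84944717 -205.70742493  131.        ]
stand [ 512.92864968 -200.33773821   24.        ]
red [ 419.29768881 -230.11502359  125.        ] [ 420.51409884 -226.76347877  125.        ]
[606.33318826 165.12318942  75.        ]
[579.41440448 105.32307516  75.        ]
[515.16982032 134.6184475   75.        ]
[544.51979434 193.97278591  75.        ]
s [576.3288217  105.83794719  75.        ]
s [517.0960017  135.54245649  75.        ]
s [547.03802687 197.00758106  75.        ]
s [608.50910454 169.06677574  75.        ]
stable [np.float64(-2.915777564039331), np.float64(2.394988228709394), np.float64(-0.3806343859765775)] cap [689.54654902 -38.89537883  55.        ] hand [366.47800898 -83.28763557  26.        ]
[[ 0.961 -0.     0.275]
 [-0.275 -0.001  0.961]
 [-0.    -1.    -0.001]]
```

```bash
python3 - <<'E'
from h import *
import pickle
for n in("top","side"):
    im=pickle.load(open(n+"0.pkl","rb"))[1]
    vv,uu=np.mgrid[0:400,0:640]; d=im["depth"]; f=focal(im)
    P=np.stack([(uu-im["cx"])/f*d,-(vv-im["cy"])/f*d,-d],-1).reshape(-1,3)
    W=R.from_rotvec(im["attitude"]).apply(P)+im["xyz"]
    m=(W[:,2]>140)&(d.ravel()>0)&(W[:,0]>330)&(W[:,0]<800)&(W[:,1]>0)&(W[:,1]<600)
    w=W[m]; print(n,m.sum()); 
    for y in range(150,600,20):
        k=w[(w[:,1]>=y)&(w[:,1]<y+20)]
        if len(k)>2: print(y,len(k),k.min(0).round(),k.max(0).round())
E
```

```text
top 248
390 71 [527. 402. 289.] [574. 410. 313.]
410 177 [527. 410. 141.] [688. 426. 312.]
side 629
390 96 [528. 401. 280.] [588. 410. 312.]
410 533 [527. 410. 141.] [689. 428. 311.]
```

Emit:
servo_tool(moves="0.012 -0.028 0; 0.035 -0.083 0; 0.059 -0.138 0; 0.082 -0.193 0; 0.106 -0.248 0; 0.129 -0.303 0; 0.153 -0.358 0; 0.176 -0.413 0", hand=0)

```text
validation failed for argument at $.mo...
```

Emit:
servo_tool(moves="0.023 -0.055 0; 0.047 -0.110 0; 0.070 -0.165 0; 0.094 -0.220 0; 0.117 -0.275 0; 0.141 -0.330 0; 0.160 -0.375 0; 0.165 -0.388 0")

```text
validation failed for argument at $.mo...
```

Emit:
servo_tool(moves="0.012 -0.028 0 0 0 0; 0.035 -0.083 0 0 0 0; 0.059 -0.138 0 0 0 0; 0.082 -0.193 0 0 0 0; 0.106 -0.248 0 0 0 0; 0.129 -0.303 0 0 0 0; 0.153 -0.358 0 0 0 0; 0.176 -0.413 0 0 0 0", hand=0)

```text
t: 1.15
ee_pos: [348.4, 186.1, 241.8]
orientation: [-1.559, 0.218, -0.219]
ft_force: [1.1, 0.3, -0.2]
width: 87.8
```

Emit:
servo_tool(moves="0.023 -0.055 0 0 0 0; 0.047 -0.110 0 0 0 0; 0.070 -0.165 0 0 0 0; 0.094 -0.220 0 0 0 0; 0.117 -0.275 0 0 0 0; 0.141 -0.330 0 0 0 0; 0.160 -0.375 0 0 0 0; 0.165 -0.388 0 0 0 0")

```text
t: 2.15
ee_pos: [513.6, -202.5, 241.3]
orientation: [-1.56, 0.221, -0.221]
ft_force: [1.1, 0.1, -0.8]
width: 88.0
```

Emit:
servo_tool(moves="0 0 0 0 0 0; 0 0 0 0 0 0")

```text
t: 2.4
ee_pos: [512.2, -198.8, 241.5]
orientation: [-1.559, 0.219, -0.217]
ft_force: [0.3, 0.3, 0.6]
width: 87.7
```

```bash
python3 - <<'E'
from h import *
import pickle
o,im=grab("wrist"); pickle.dump((o,im),open("w1.pkl","wb")); cv2.imwrite("pics/w1.png",im["pixels"][:,:,::-1])
print(o["t"],o["ee_pos"],o["orientation"],o["ft_force"],o["qpos"])
E
```

```text
2.4 [ 512.23607852 -198.75965668  241.45657084] [-1.55919735  0.21900097 -0.21728262] [0.3222202  0.28833066 0.64577143] [-3.91944783e-01  3.13648143e-01  1.79755106e+00  3.20510572e-04
  1.03159159e+00 -1.68497587e+00]
```

View pics/w1.png

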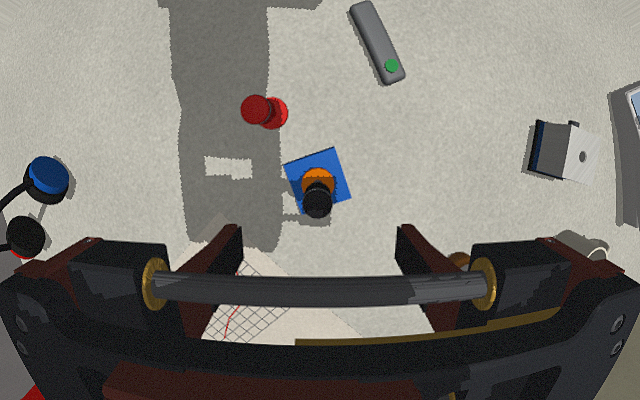

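The wrist view shows the gauge's black cap near (317,203) between the fingers, and the cavity at right with its hole near (583,157). I'll enlarge both and deproject.

```bash
cat >> h.py <<'E'
def wray(o,im,u,v):
    f=focal(im); x=u-im["cx"]; y=v-im["cy"]; r=np.hypot(x,y); th=r/f
    d=np.array([np.sin(th)*x/(r+1e-9),-np.sin(th)*y/(r+1e-9),-np.cos(th)])
    T=im["T_tool_cam"]; Q=R.from_rotvec(o["orientation"])
    return Q.apply(T[:3,3])+o["ee_pos"], Q.apply(T[:3,:3]@d)
def watz(o,im,u,v,z):
    p,d=wray(o,im,u,v); return p+d*(z-p[2])/d[2]
def wproj(o,im,P):
    Q=R.from_rotvec(o["orientation"]); T=im["T_tool_cam"]
    c=(Q.inv().apply(np.atleast_2d(P)-o["ee_pos"])-T[:3,3])@T[:3,:3]
    x,y,z=c[:,0],-c[:,1],-c[:,2]; s=np.hypot(x,y); r=focal(im)*np.arctan2(s,z)
    return np.c_[im["cx"]+r*x/s, im["cy"]+r*y/s]
E
python3 - <<'E'
from h import *
import pickle
o,im=pickle.load(open("w1.pkl","rb"))
crop(im,275,360,140,225,7,"pics/w1g.png");crop(im,520,610,110,190,7,"pics/w1c.png")
print(watz(o,im,317,203,131),watz(o,im,583,157,75))
E
```

```text
[ 512.06310166 -200.19737763  131.        ] [562.98462728 154.40881147  75.        ]
```

View pics/w1g.png

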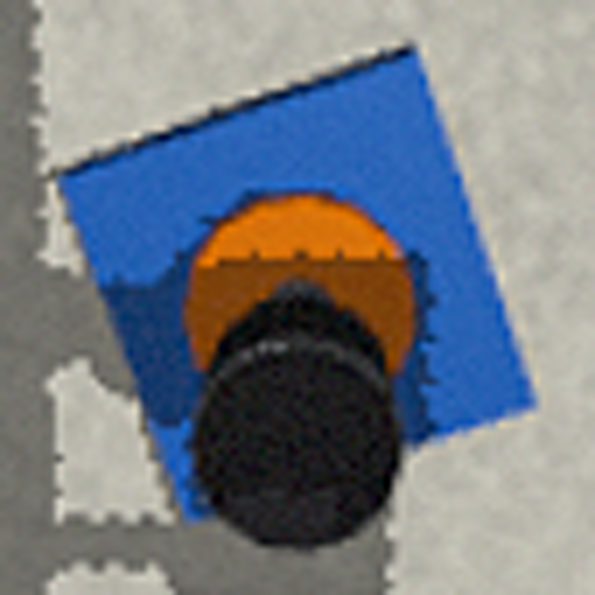

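View pics/w1c.png

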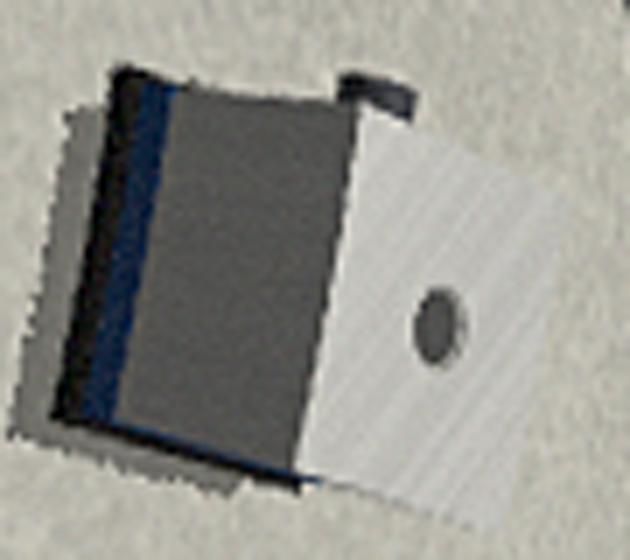

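Emit:
servo_tool(moves="0 -0.001 -0.03 0 0 0; 0 -0.001 -0.06 0 0 0; 0 -0.001 -0.09 0 0 0; 0 -0.001 -0.11 0 0 0; 0 -0.001 -0.123 0 0 0; 0 -0.001 -0.129 0 0 0; 0 -0.001 -0.131 0 0 0; 0 -0.001 -0.131 0 0 0")

```text
t: 3.45
ee_pos: [513.3, -201.2, 111.2]
orientation: [-1.56, 0.218, -0.219]
ft_force: [-0.5, 0.0, -0.3]
width: 87.9
```

```bash
python3 - <<'E'
from h import *
import pickle
o,im=grab("wrist"); pickle.dump((o,im),open("w2.pkl","wb")); cv2.imwrite("pics/w2.png",im["pixels"][:,:,::-1])
print(o["t"],o["ee_pos"],o["orientation"],o["ft_force"])
E
```

```text
3.45 [ 513.27289383 -201.2077398   111.17570823] [-1.55991819  0.21815428 -0.219448  ] [-0.5492384   0.03444203 -0.29923429]
```

View pics/w2.png

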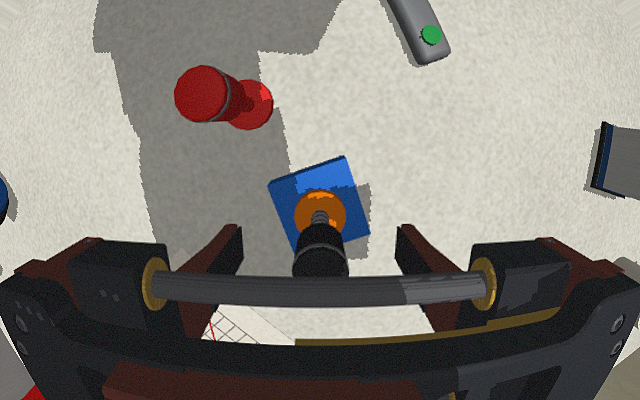

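The grip is centred between the fingers at column 320, with the fingertips at 238 and 398. Closing.

Emit:
servo_tool(moves="0 0 0 0 0 0; 0 0 0 0 0 0; 0 0 0 0 0 0; 0 0 0 0 0 0; 0 0 0 0 0 0; 0 0 0 0 0 0; 0 0 0 0 0 0; 0 0 0 0 0 0", hand=255)

```text
t: 4.5
ee_pos: [513.0, -201.1, 110.7]
orientation: [-1.56, 0.219, -0.219]
ft_force: [0.7, 0.4, -1.0]
width: 25.4
```

Emit:
servo_tool(moves="0 0 0.003 0 0 0; 0 0 0.008 0 0 0; 0 0 0.015 0 0 0; 0 0 0.025 0 0 0; 0 0 0.045 0 0 0; 0 0 0.07 0 0 0; 0 0 0.09 0 0 0; 0 0 0.095 0 0 0")

```text
t: 5.5
ee_pos: [513.7, -201.4, 207.5]
orientation: [-1.56, 0.217, -0.221]
ft_force: [-0.3, -0.3, -1.4]
width: 25.6
```

```bash
python3 - <<'E'
from h import *
import pickle
o,im=grab("wrist"); pickle.dump((o,im),open("w3.pkl","wb")); cv2.imwrite("pics/w3.png",im["pixels"][:,:,::-1])
print(o["t"],o["ee_pos"],o["orientation"],o["ft_force"])
crop(im,240,400,150,310,4,"pics/w3g.png")
E
```

```text
5.5 [ 513.73213339 -201.4468797   207.50799875] [-1.56048565  0.21650703 -0.22115227] [-0.26881176 -0.32476295 -1.37679881]
```

View pics/w3g.png

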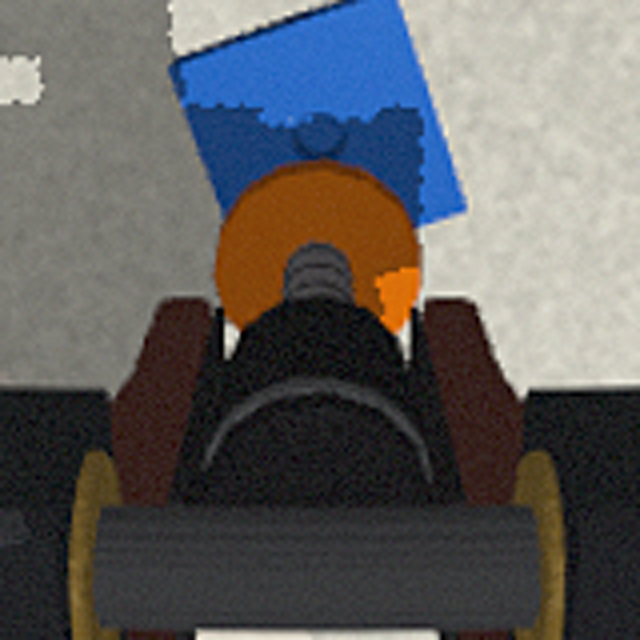

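The gauge is lifted clear and held square, and it looks upright. I'll move to a viewing pose beside the well.

Emit:
servo_tool(moves="0.007 0.025 0 0 0 0; 0.022 0.075 0 0 0 0; 0.039 0.13 0 0 0 0; 0.056 0.186 0 0 0 0; 0.073 0.242 0 0 0 0; 0.088 0.292 0 0 0 0; 0.099 0.328 0 0 0 0; 0.102 0.338 0 0 0 0")

```text
t: 6.55
ee_pos: [614.8, 138.9, 204.6]
orientation: [-1.56, 0.218, -0.216]
ft_force: [-0.3, -0.7, -1.7]
width: 25.6
```

Emit:
servo_tool(moves="0 0 0 0 0 0; 0 0 0 0 0 0; 0 0 0 0 0 0")

```text
t: 6.92
ee_pos: [614.8, 135.6, 205.7]
orientation: [-1.56, 0.22, -0.22]
ft_force: [0.8, -0.9, -0.8]
width: 25.5
```

```bash
python3 - <<'E'
from h import *
import pickle
o,im=grab("wrist"); pickle.dump((o,im),open("w4.pkl","wb")); cv2.imwrite("pics/w4.png",im["pixels"][:,:,::-1])
print(o["t"],o["ee_pos"],o["orientation"],o["ft_force"])
o,im=grab("side"); pickle.dump((o,im),open("s4.pkl","wb")); crop(im,260,380,100,280,4,"pics/s4.png")
print(o["t"],o["ee_pos"],o["orientation"],o["ft_force"])
E
```

```text
6.925 [614.77582435 135.57768775 205.68961993] [-1.55981935  0.22018446 -0.21982078] [ 0.82359023 -0.9097966  -0.79010517]
6.975 [614.84476016 135.71681447 205.72520983] [-1.55973541  0.22005662 -0.21985522] [ 0.11706679  0.14507994 -1.78350595]
```

View pics/w4.png

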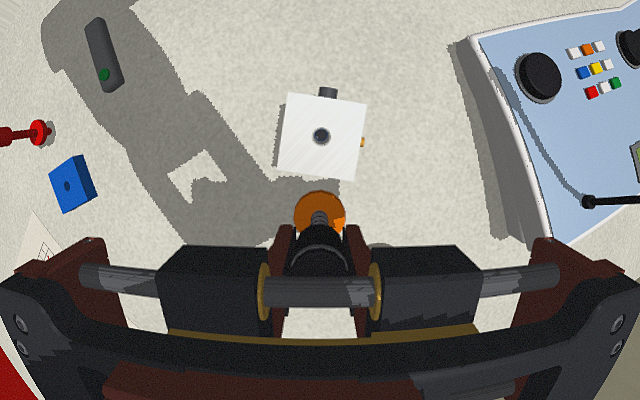

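View pics/s4.png

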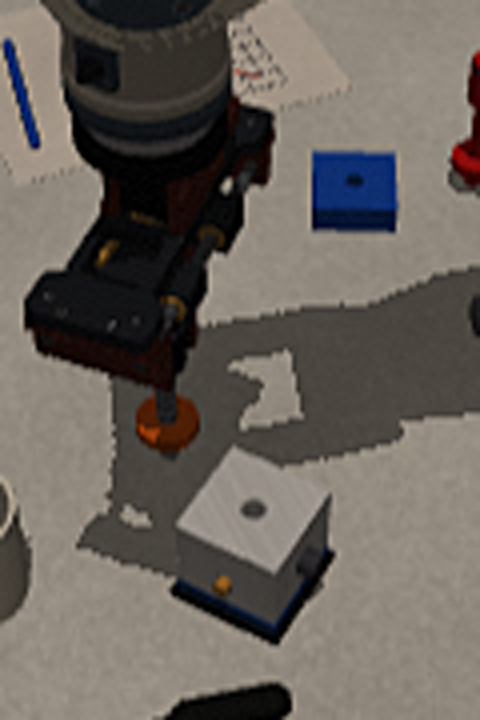

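```bash
python3 - <<'E'
from h import *
import pickle
o,im=pickle.load(open("w4.pkl","rb"))
crop(im,270,375,80,280,4,"pics/w4g.png")
crop(im,300,345,115,160,12,"pics/w4h.png")
print(watz(o,im,321,135.5,75))
E
```

```text
[561.7417745  152.78019448  75.        ]
```

View pics/w4g.png

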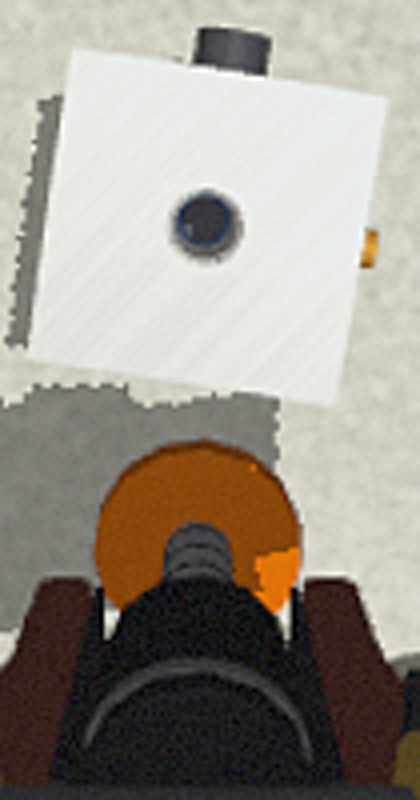

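View pics/w4h.png

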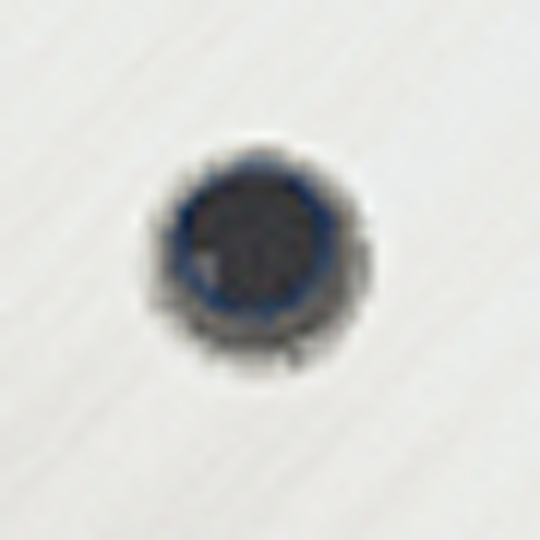

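```bash
cat > ov.py <<'E'
from h import *
import pickle,sys
def tool2pix(im,P):
    T=im["T_tool_cam"]; c=(np.atleast_2d(P)-T[:3,3])@T[:3,:3]
    x,y,z=c[:,0],-c[:,1],-c[:,2]; s=np.hypot(x,y)+1e-9; r=focal(im)*np.arctan2(s,z)
    return np.c_[im["cx"]+r*x/s, im["cy"]+r*y/s]
def circ(y,r,dx,dz=0,tilt=0):
    a=np.linspace(0,2*np.pi,200); x0=dx+tilt*y
    return np.c_[x0+r*np.cos(a),np.full(200,y),dz+r*np.sin(a)]
if __name__=="__main__":
    o,im=pickle.load(open("w4.pkl","rb"))
    for dx in(-2,-1,0,1):
        for q in(0,3.5,7):
            yt=105-32-q
            k=tool2pix(im,circ(yt,19,dx)); kb=tool2pix(im,circ(yt+10,19,dx))
            print(dx,q,"ring top edge v",k[:,1].min().round(2),kb[:,1].min().round(2),"u",k[:,0].min().round(2),k[:,0].max().round(2),
              "gripbot",tool2pix(im,circ(20,13,dx))[:,1].min().round(2),"griptop",tool2pix(im,circ(-20,13,dx))[:,1].min().round(2),)
E
python3 ov.py
python3 - <<'E'
from h import *
import pickle
o,im=pickle.load(open("w4.pkl","rb")); crop(im,290,350,180,270,8,"pics/w4r.png")
E
```

```text
-2 0 ring top edge v 187.26 184.54 u 292.75 344.79 gripbot 217.32 griptop 244.83
-2 3.5 ring top edge v 188.26 185.47 u 292.36 345.18 gripbot 217.32 griptop 244.83
-2 7 ring top edge v 189.3 186.42 u 291.95 345.59 gripbot 217.32 griptop 244.83
-1 0 ring top edge v 188.63 185.86 u 292.78 344.75 gripbot 219.04 griptop 246.97
-1 3.5 ring top edge v 189.65 186.8 u 292.39 345.15 gripbot 219.04 griptop 246.97
-1 7 ring top edge v 190.71 187.77 u 291.99 345.55 gripbot 219.04 griptop 246.97
0 0 ring top edge v 189.99 187.17 u 292.8 344.72 gripbot 220.76 griptop 249.09
0 3.5 ring top edge v 191.04 188.13 u 292.42 345.11 gripbot 220.76 griptop 249.09
0 7 ring top edge v 192.12 189.12 u 292.02 345.52 gripbot 220.76 griptop 249.09
1 0 ring top edge v 191.36 188.48 u 292.83 344.69 gripbot 222.47 griptop 251.21
1 3.5 ring top edge v 192.43 189.46 u 292.45 345.08 gripbot 222.47 griptop 251.21
1 7 ring top edge v 193.53 190.47 u 292.05 345.48 gripbot 222.47 griptop 251.21
```

View pics/w4r.png

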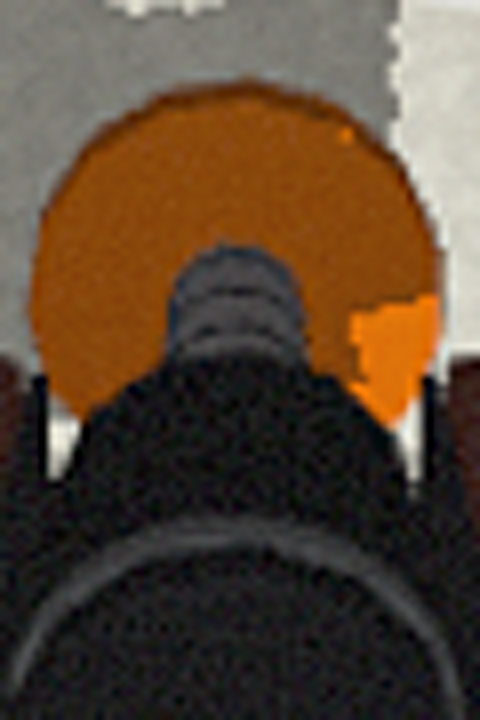

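Emit:
servo_tool(moves="-0.01 0.003 0 0 0 0; -0.025 0.008 0 0 0 0; -0.04 0.013 0 0 0 0; -0.05 0.016 0 0 0 0; -0.0535 0.017 0 0 0 0; -0.0535 0.017 0 0 0 0; -0.0535 0.017 0 0 0 0; -0.0535 0.017 0 0 0 0")

```text
t: 8.02
ee_pos: [561.8, 153.7, 205.6]
orientation: [-1.56, 0.219, -0.219]
ft_force: [0.2, 1.1, -1.4]
width: 25.7
```

```bash
python3 - <<'E'
from h import *
import pickle
for n in("wrist","side","top"):
    o,im=grab(n); pickle.dump((o,im),open(n[0]+"5.pkl","wb")); print(o["t"],o["ee_pos"],o["orientation"],o["ft_force"])
    if n=="wrist": crop(im,250,390,80,240,5,"pics/w5.png")
    if n=="side": crop(im,270,380,150,270,7,"pics/s5.png")
    if n=="top": crop(im,270,350,160,240,7,"pics/t5.png")
E
```

```text
8.025 [561.79467961 153.72620733 205.60220738] [-1.55967548  0.21899544 -0.2191382 ] [ 0.190921    1.05964365 -1.3799245 ]
8.075 [561.73798368 153.71974661 205.59377097] [-1.5596702   0.21902935 -0.21911851] [-0.46893074  0.13919995 -1.13639166]
8.125 [561.68333811 153.74664431 205.5990918 ] [-1.55969777  0.21901964 -0.2190365 ] [-0.65446055 -0.27537401 -1.75308244]
```

View pics/w5.png

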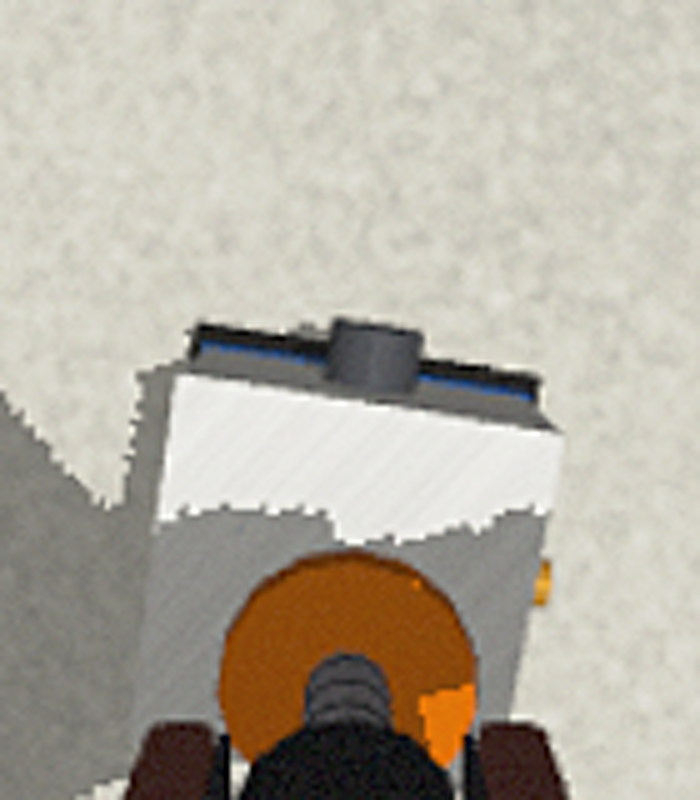

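View pics/s5.png

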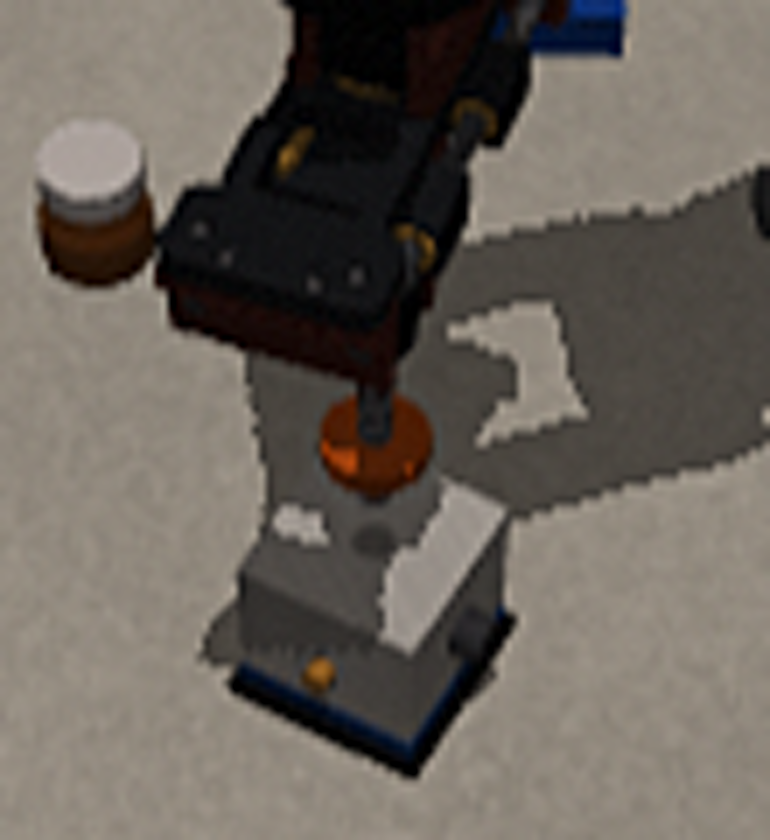

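```bash
python3 - <<'E'
from h import *
import pickle
o,im=pickle.load(open("s5.pkl","rb"))
S=lambda x,y:(270+(x+.5)/7-.5,150+(y+.5)/7-.5)
print(focal(im))
h=atz(im,*S(374,539),75); print("hole",h)
for t in ((377,500),(376,500)): print("tip",atz(im,*S(*t),100.6))
# predicted pixels for axis at hole & z of tip, ring, grip bottom
for z in(75,97.6,100.6,126,133,185): 
    p=proj(im,[h[0],h[1],z])[0]; print(z,((p-[270,150]+.5)*7-.5).round(1))
E
python3 - <<'E'
import cv2,pickle
o,im=pickle.load(open("s5.pkl","rb"))
p=im["pixels"][185:240,305:345,::-1]
cv2.imwrite("pics/s5b.png",cv2.resize(cv2.convertScaleAbs(p,alpha=2.2),None,fx=12,fy=12,interpolation=cv2.INTER_LINEAR)[:600])
E
```

```text
402.53104763128124
hole [562.90950449 150.79424049  75.        ]
tip [561.78209864 152.71454047 100.6       ]
tip [562.12256173 152.74349899 100.6       ]
75 [374. 539.]
97.6 [374.2 500.5]
100.6 [374.2 495.3]
126 [374.4 450.1]
133 [374.4 437.3]
185 [374.8 337.4]
```

View pics/s5b.png

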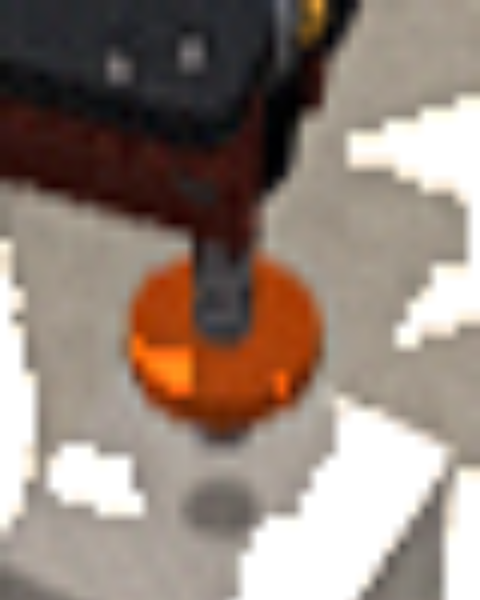

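View pics/t5.png

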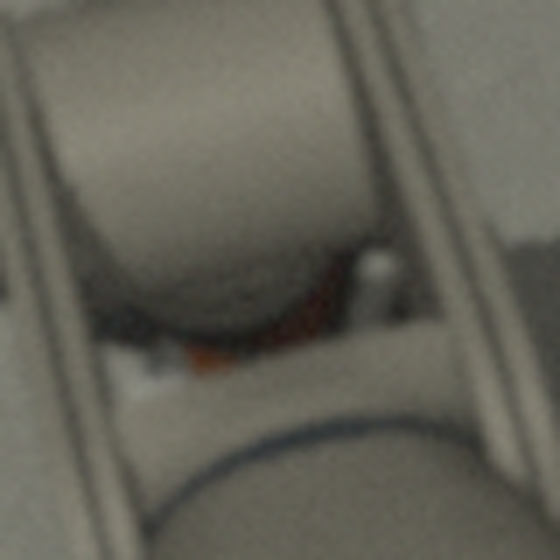

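The side view puts the tip at (222,435) and the hole at (220,505) in the crop, aligned to about 0.6 mm. I'll nudge x by +0.5 mm and descend to just above the rim.

Emit:
servo_tool(moves="0.0005 0 -0.004 0 0 0; 0.0005 0 -0.01 0 0 0; 0.0005 0 -0.016 0 0 0; 0.0005 0 -0.02 0 0 0; 0.0005 0 -0.022 0 0 0; 0.0005 0 -0.022 0 0 0; 0.0005 0 -0.022 0 0 0")

```text
t: 9.05
ee_pos: [562.1, 153.9, 183.9]
orientation: [-1.56, 0.219, -0.219]
ft_force: [0.1, 0.9, -1.0]
width: 25.7
```

```bash
python3 - <<'E'
from h import *
import pickle
o,im=grab("side"); pickle.dump((o,im),open("s6.pkl","wb")); print(o["t"],o["ee_pos"],o["ft_force"],o["moment"])
p=im["pixels"][185:240,305:345,::-1]
cv2.imwrite("pics/s6b.png",cv2.resize(cv2.convertScaleAbs(p,alpha=2.2),None,fx=12,fy=12,interpolation=cv2.INTER_LINEAR)[:600])
E
```

```text
9.05 [562.10750319 153.88571218 183.85374664] [ 0.0712661   0.88063506 -1.00128343] [-0.01662475  0.00790095 -0.02686005]
```

View pics/s6b.png

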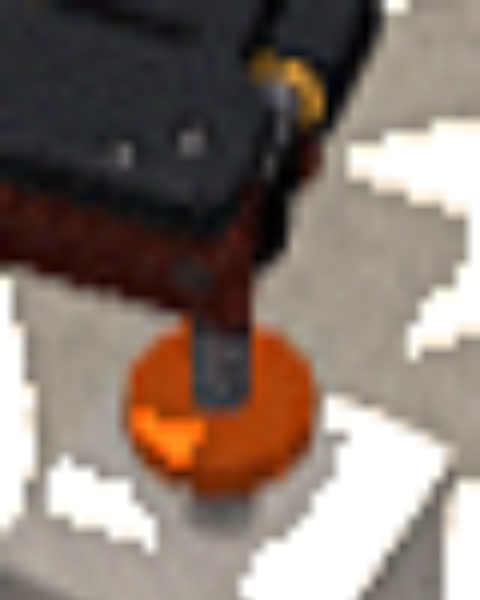

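Emit:
servo_tool(moves="0 0 -0.001 0 0 0; 0 0 -0.002 0 0 0; 0 0 -0.003 0 0 0; 0 0 -0.004 0 0 0; 0 0 -0.005 0 0 0; 0 0 -0.006 0 0 0; 0 0 -0.006 0 0 0")

```text
t: 9.98
ee_pos: [561.9, 153.8, 177.6]
orientation: [-1.56, 0.219, -0.219]
ft_force: [0.8, 0.5, -0.5]
width: 25.6
```

Emit:
servo_tool(moves="0 0 -0.001 0 0 0; 0 0 -0.002 0 0 0; 0 0 -0.003 0 0 0; 0 0 -0.003 0 0 0; 0 0 -0.003 0 0 0")

```text
t: 10.6
ee_pos: [562.0, 153.8, 174.6]
orientation: [-1.56, 0.219, -0.219]
ft_force: [-0.5, -0.5, -1.9]
width: 25.2
```

Emit:
servo_tool(moves="0 0 -0.0015 0 0 0; 0 0 -0.003 0 0 0; 0 0 -0.0045 0 0 0; 0 0 -0.006 0 0 0; 0 0 -0.0075 0 0 0; 0 0 -0.009 0 0 0; 0 0 -0.01 0 0 0; 0 0 -0.01 0 0 0")

```text
t: 11.6
ee_pos: [561.9, 153.8, 164.5]
orientation: [-1.56, 0.219, -0.219]
ft_force: [0.6, -1.5, -2.5]
width: 25.3
```

```bash
python3 - <<'E'
from h import *
import pickle
for i in range(4):
    o=ctrl.get_obs(); im=ctrl.get_image("side")
    print(o["t"],o["ee_pos"].round(2),o["ft_force"].round(2),o["moment"].round(3),o["orientation"].round(4))
p=im["pixels"][185:240,305:345,::-1]
cv2.imwrite("pics/s7b.png",cv2.resize(cv2.convertScaleAbs(p,alpha=2.2),None,fx=12,fy=12,interpolation=cv2.INTER_LINEAR)[:600])
E
```

```text
11.6 [561.92 153.84 164.55] [ 0.64 -1.51 -2.54] [-0.38  -0.102  0.019] [-1.5598  0.2189 -0.2187]
11.65 [561.92 153.82 164.55] [ 0.57 -1.61 -0.91] [-0.428 -0.118  0.013] [-1.5598  0.2189 -0.2187]
11.7 [561.91 153.82 164.55] [-0.36 -0.69 -2.65] [-0.384 -0.131 -0.01 ] [-1.5598  0.219  -0.2187]
11.75 [561.88 153.82 164.54] [-0.05 -1.5  -1.8 ] [-0.362 -0.102 -0.   ] [-1.5598  0.219  -0.2187]
```

View pics/s7b.png

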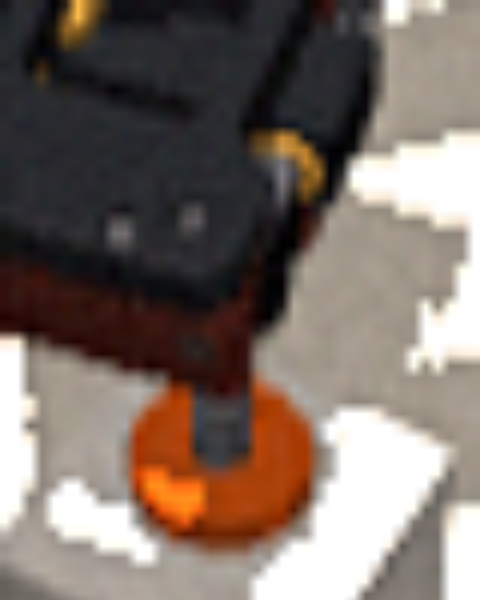

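A light side force of about -1.5 N in y has appeared, so the rod is touching the +y wall. I'll ease off towards -y and carry on down.

Emit:
servo_tool(moves="0 -0.0004 0 0 0 0; 0.0002 -0.0008 -0.001 0 0 0; 0.0002 -0.0008 -0.002 0 0 0; 0.0002 -0.0008 -0.003 0 0 0; 0.0002 -0.0008 -0.004 0 0 0; 0.0002 -0.0008 -0.004 0 0 0")

```text
t: 12.55
ee_pos: [562.1, 153.1, 160.6]
orientation: [-1.56, 0.219, -0.219]
ft_force: [-0.0, -0.2, -2.1]
width: 25.7
```

```bash
cat > f.py <<'E'
from h import *
A=[]
for i in range(4):
    o=ctrl.get_obs(); A.append(np.r_[o["ee_pos"],o["ft_force"],o["moment"]]); im=ctrl.get_image("wrist")
print(o["t"],np.mean(A,0).round(2),np.std(A,0)[3:6].round(2),o["orientation"].round(4),o["width"])
E
python3 f.py
```

```text
12.7 [ 5.6216e+02  1.5307e+02  1.6063e+02  1.6000e-01 -4.0000e-02 -1.6200e+00
  0.0000e+00 -1.0000e-02 -1.0000e-02] [0.5  0.45 0.4 ] [-1.5596  0.2188 -0.2189] 25.197374484519433
```

Emit:
servo_tool(moves="0 0 -0.001 0 0 0; 0 0 -0.002 0 0 0; 0 0 -0.003 0 0 0; 0 0 -0.004 0 0 0; 0 0 -0.005 0 0 0; 0 0 -0.006 0 0 0")

```text
t: 13.5
ee_pos: [562.1, 153.1, 154.6]
orientation: [-1.56, 0.219, -0.219]
ft_force: [-0.4, -0.7, -1.3]
width: 25.6
```

```bash
python3 f.py
```

```text
13.65 [ 5.6212e+02  1.5304e+02  1.5456e+02 -2.2000e-01 -2.0000e-01 -1.6800e+00
 -2.0000e-02 -1.0000e-02 -2.0000e-02] [0.55 0.59 0.55] [-1.5597  0.2189 -0.2188] 26.217975014080938
```

Emit:
servo_tool(moves="0 0 -0.001 0 0 0; 0 0 -0.002 0 0 0; 0 0 -0.003 0 0 0; 0 0 -0.004 0 0 0")

```text
t: 14.2
ee_pos: [562.3, 153.1, 150.9]
orientation: [-1.56, 0.219, -0.219]
ft_force: [-0.0, 0.4, 3.4]
width: 25.7
```

```bash
python3 f.py
```

```text
14.35 [ 5.6231e+02  1.5311e+02  1.5076e+02 -2.9000e-01  1.8000e-01  2.8800e+00
 -5.0000e-02  1.2000e-01  2.0000e-02] [0.33 0.21 0.48] [-1.5596  0.2185 -0.2191] 25.50861979164278
```

The ring has met the rim, with net +4.5 N. Now I'll slide down in small steps and watch for the floor.

Emit:
servo_tool(moves="0 0 -0.001 0 0 0; 0 0 -0.002 0 0 0; 0 0 -0.003 0 0 0; 0 0 -0.004 0 0 0; 0 0 -0.005 0 0 0")

```text
t: 15.02
ee_pos: [562.3, 153.1, 145.6]
orientation: [-1.56, 0.219, -0.219]
ft_force: [-0.0, 0.7, 2.3]
width: 25.4
```

```bash
python3 f.py
```

```text
15.175 [ 5.6224e+02  1.5311e+02  1.4555e+02  7.6000e-01  4.7000e-01  1.3600e+00
  9.0000e-02 -1.1000e-01  0.0000e+00] [0.58 0.2  0.78] [-1.5596  0.2188 -0.2189] 25.505398176173223
```

Emit:
servo_tool(moves="0 0 -0.001 0 0 0; 0 0 -0.002 0 0 0")

```text
t: 15.48
ee_pos: [562.3, 153.1, 143.7]
orientation: [-1.56, 0.219, -0.219]
ft_force: [0.5, 0.2, 3.1]
width: 25.6
```

```bash
python3 f.py
```

```text
15.625 [ 5.6224e+02  1.5310e+02  1.4364e+02  8.4000e-01  4.0000e-01  2.0100e+00
  1.0000e-01 -1.3000e-01 -2.0000e-02] [0.48 0.17 0.69] [-1.5596  0.2187 -0.2189] 25.750475448883147
```

Emit:
servo_tool(moves="0 0 -0.001 0 0 0; 0 0 -0.0015 0 0 0")

```text
t: 15.92
ee_pos: [562.3, 153.1, 142.2]
orientation: [-1.56, 0.219, -0.219]
ft_force: [-0.0, 1.5, 2.9]
width: 25.7
```

```bash
python3 f.py
```

```text
16.075 [ 5.6224e+02  1.5310e+02  1.4216e+02  4.8000e-01  8.1000e-01  2.1900e+00
  1.7000e-01 -1.3000e-01  2.0000e-02] [0.32 0.64 0.57] [-1.5596  0.2188 -0.2189] 25.42166621019715
```

Emit:
servo_tool(moves="0.0001 0.0002 -0.001 0 0 0; 0.0002 0.0003 -0.0015 0 0 0; 0.0002 0.0003 -0.0015 0 0 0")

```text
t: 16.5
ee_pos: [562.3, 153.2, 140.5]
orientation: [-1.56, 0.219, -0.219]
ft_force: [0.8, -1.1, 2.0]
width: 25.4
```

```bash
python3 f.py
```

```text
16.65 [ 5.6225e+02  1.5321e+02  1.4054e+02  6.8000e-01 -1.0600e+00  1.7100e+00
 -2.3000e-01 -1.2000e-01  1.0000e-02] [0.28 0.06 0.25] [-1.56    0.219  -0.2186] 25.697693919755796
```

Emit:
servo_tool(moves="0.0001 -0.0001 -0.0005 0 0 0; 0.0003 -0.0002 -0.001 0 0 0; 0.0003 -0.0002 -0.0015 0 0 0")

```text
t: 17.08
ee_pos: [562.4, 153.2, 139.1]
orientation: [-1.56, 0.219, -0.218]
ft_force: [-1.5, -0.7, 3.1]
width: 25.6
```

Emit:
servo_tool(moves="0 0 -0.0005 0 0 0; 0 0 -0.001 0 0 0; 0 0 -0.0015 0 0 0")

```text
t: 17.45
ee_pos: [562.4, 153.2, 137.5]
orientation: [-1.56, 0.219, -0.218]
ft_force: [-1.4, 0.2, 2.7]
width: 25.7
```

```bash
python3 f.py
```

```text
17.6 [ 5.6250e+02  1.5317e+02  1.3753e+02 -1.2700e+00 -4.0000e-01  1.5800e+00
 -5.0000e-02  2.9000e-01  1.0000e-02] [0.53 0.43 0.73] [-1.5597  0.219  -0.2187] 25.68379451327765
```

Emit:
servo_tool(moves="-0.0001 0 -0.0005 0 0 0; -0.0002 -0.0001 -0.001 0 0 0; -0.0002 -0.0001 -0.0015 0 0 0")

```text
t: 18.02
ee_pos: [562.6, 153.1, 136.2]
orientation: [-1.559, 0.219, -0.219]
ft_force: [-1.4, 0.2, 2.3]
width: 25.4
```

Emit:
servo_tool(moves="0 0 -0.0005 0 0 0; 0 0 -0.001 0 0 0; 0 0 -0.0015 0 0 0")

```text
t: 18.4
ee_pos: [562.6, 153.1, 134.7]
orientation: [-1.56, 0.219, -0.219]
ft_force: [-0.3, 1.1, 3.6]
width: 25.4
```

```bash
python3 f.py
```

```text
18.55 [ 5.6257e+02  1.5315e+02  1.3466e+02 -3.4000e-01  1.0800e+00  2.3600e+00
  1.8000e-01  1.6000e-01 -1.0000e-02] [0.52 0.36 0.74] [-1.5595  0.2187 -0.219 ] 25.599029795297458
```

Emit:
servo_tool(moves="0 0 -0.0005 0 0 0; 0 0 -0.001 0 0 0; 0 0 -0.0015 0 0 0")

```text
t: 18.98
ee_pos: [562.6, 153.1, 133.2]
orientation: [-1.56, 0.219, -0.219]
ft_force: [-0.1, 1.7, 3.8]
width: 25.7
```

```bash
python3 f.py
```

```text
19.125 [ 5.6255e+02  1.5314e+02  1.3316e+02 -3.1000e-01  2.0700e+00  2.5100e+00
  3.1000e-01  8.0000e-02  0.0000e+00] [0.36 0.62 0.81] [-1.5596  0.2186 -0.2189] 25.478889117085725
```

Emit:
servo_tool(moves="0 0.0001 -0.0005 0 0 0; 0 0.0001 -0.001 0 0 0; 0 0.0001 -0.0015 0 0 0")

```text
t: 19.55
ee_pos: [562.6, 153.2, 131.7]
orientation: [-1.56, 0.219, -0.219]
ft_force: [-0.8, 0.6, 3.5]
width: 25.5
```

```bash
python3 f.py
```

```text
19.7 [ 5.6253e+02  1.5315e+02  1.3164e+02 -2.4000e-01  9.8000e-01  2.8700e+00
  2.1000e-01 -3.0000e-02 -1.0000e-02] [0.73 0.5  0.58] [-1.5597  0.2188 -0.2189] 25.752808870350943
```

Emit:
servo_tool(moves="0 0.0001 -0.0005 0 0 0; 0 0.0001 -0.001 0 0 0; 0 0.0001 -0.0015 0 0 0")

```text
t: 20.12
ee_pos: [562.5, 153.2, 130.2]
orientation: [-1.56, 0.219, -0.219]
ft_force: [0.2, 0.2, 3.1]
width: 25.5
```

```bash
python3 f.py
```

```text
20.275 [ 5.6251e+02  1.5319e+02  1.3012e+02  7.0000e-01  4.6000e-01  2.5900e+00
  2.0000e-02 -6.0000e-02 -1.0000e-02] [0.35 0.27 0.43] [-1.5598  0.2188 -0.2189] 25.53697117614323
```

Emit:
servo_tool(moves="0 0 -0.0005 0 0 0; 0 0 -0.001 0 0 0; 0 0 -0.0015 0 0 0")

```text
t: 20.7
ee_pos: [562.5, 153.2, 129.0]
orientation: [-1.56, 0.219, -0.219]
ft_force: [-0.5, -0.5, 8.0]
width: 26.0
```

```bash
python3 f.py
```

```text
20.85 [ 5.6254e+02  1.5321e+02  1.2898e+02 -6.6000e-01 -2.0000e-02  6.7700e+00
 -1.4000e-01  1.5000e-01 -0.0000e+00] [0.32 0.44 0.75] [-1.5598  0.2187 -0.2189] 25.366198108185714
```

The force has jumped by about 4.5 N, so this looks like the floor at a depth near 50 mm. A 0.4 mm step will confirm the spring rate and press it home.

Emit:
servo_tool(moves="0 0 -0.0002 0 0 0; 0 0 -0.0004 0 0 0; 0 0 -0.0004 0 0 0")

```text
t: 21.28
ee_pos: [562.6, 153.2, 128.8]
orientation: [-1.56, 0.219, -0.219]
ft_force: [-1.1, -0.6, 8.4]
width: 25.6
```

```bash
sed -i 's/range(4)/range(6)/' f.py; python3 f.py
```

```text
21.525 [ 5.6257e+02  1.5322e+02  1.2879e+02 -9.1000e-01 -6.9000e-01  7.5800e+00
 -1.7000e-01  2.2000e-01 -0.0000e+00] [0.48 0.46 0.54] [-1.5597  0.2185 -0.219 ] 25.23558225535496
```

The force rises at about 4–5 N/mm, so it is the sprung floor, pressed by about 5 N. I'll ease off so the gauge does not hop on release.

Emit:
servo_tool(moves="0 0 0.0002 0 0 0; 0 0 0.0004 0 0 0; 0 0 0.0006 0 0 0; 0 0 0.0008 0 0 0; 0 0 0.0008 0 0 0")

```text
t: 22.2
ee_pos: [562.5, 153.2, 129.0]
orientation: [-1.56, 0.219, -0.219]
ft_force: [-0.0, -0.2, 2.6]
width: 25.2
```

```bash
python3 f.py
```

```text
22.45 [ 5.6245e+02  1.5324e+02  1.2900e+02  2.8000e-01 -3.4000e-01  3.0700e+00
 -1.1000e-01 -8.0000e-02 -1.0000e-02] [0.39 0.24 0.4 ] [-1.5598  0.2189 -0.2187] 25.636520392812184
```

Emit:
servo_tool(moves="0 0 0.0002 0 0 0; 0 0 0.0004 0 0 0; 0 0 0.0005 0 0 0; 0 0 0.0005 0 0 0")

```text
t: 23.0
ee_pos: [562.4, 153.2, 129.5]
orientation: [-1.56, 0.219, -0.219]
ft_force: [0.1, -1.0, 1.2]
width: 25.8
```

```bash
python3 f.py
```

```text
23.25 [ 5.6240e+02  1.5324e+02  1.2949e+02  4.2000e-01 -6.8000e-01  7.4000e-01
 -9.0000e-02 -1.6000e-01 -2.0000e-02] [0.52 0.43 0.3 ] [-1.5598  0.219  -0.2188] 25.65364628494372
```

Emit:
servo_tool(moves="0 0 0 0 0 0; 0 0 0 0 0 0; 0 0 0 0 0 0; 0 0 0 0 0 0", hand=150)

```text
t: 23.8
ee_pos: [562.4, 153.3, 129.5]
orientation: [-1.56, 0.219, -0.219]
ft_force: [0.1, -1.1, 0.3]
width: 36.4
```

```bash
python3 - <<'E'
from h import *
import pickle
o,im=grab("wrist"); pickle.dump((o,im),open("w8.pkl","wb")); print(o["t"],o["ee_pos"],o["ft_force"],o["width"])
crop(im,250,390,120,280,5,"pics/w8.png")
E
```

```text
23.8 [562.42191462 153.27547238 129.53490377] [ 0.06448644 -1.05067474  0.33749367] 36.42781998028794
```

View pics/w8.png

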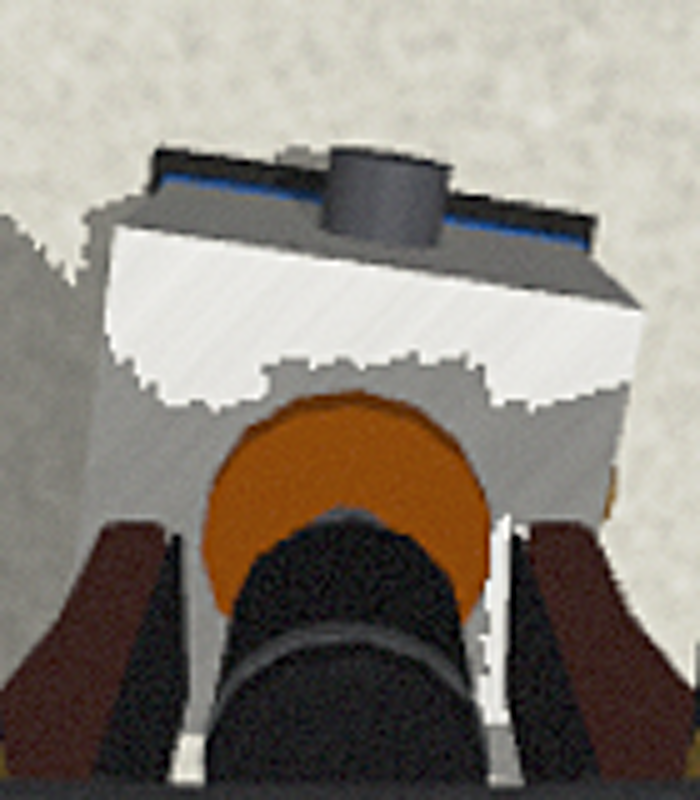

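The gauge stands free between the fingers at columns 185 and 510, with its grip spanning 205–490. Retreating straight up.

Emit:
servo_tool(moves="0 0 0 0 0 0; 0 0 0 0 0 0; 0 0 0.005 0 0 0; 0 0 0.02 0 0 0; 0 0 0.04 0 0 0; 0 0 0.06 0 0 0; 0 0 0.08 0 0 0; 0 0 0.1 0 0 0", hand=80)

```text
t: 24.85
ee_pos: [562.6, 153.3, 231.5]
orientation: [-1.559, 0.218, -0.22]
ft_force: [0.5, -0.1, 0.2]
width: 59.9
```

Emit:
servo_tool(moves="0.01 -0.02 0.02 0 0 0; 0.02 -0.06 0.04 0 0 0; 0.03 -0.1 0.06 0 0 0; 0.04 -0.15 0.06 0 0 0; 0.04 -0.18 0.06 0 0 0; 0.04 -0.18 0.06 0 0 0")

```text
t: 25.6
ee_pos: [602.5, -28.6, 290.7]
orientation: [-1.56, 0.22, -0.222]
ft_force: [0.1, 0.4, 0.9]
width: 60.2
```

```bash
python3 - <<'E'
from h import *
import pickle
for n in("side","top","wrist"):
    o,im=grab(n); pickle.dump((o,im),open(n[0]+"9.pkl","wb"))
    if n=="side": crop(im,280,370,150,270,6,"pics/s9.png"); cv2.imwrite("pics/s9f.png",im["pixels"][:,:,::-1])
    if n=="wrist": cv2.imwrite("pics/w9.png",im["pixels"][:,:,::-1])
    if n=="top": cv2.imwrite("pics/t9.png",im["pixels"][:,:,::-1])
print(o["t"],o["ee_pos"],o["ft_force"])
E
```

```text
25.7 [602.43224318 -26.52851199 290.31260006] [-0.06973529  0.3931084   0.49366312]
```

View pics/s9.png

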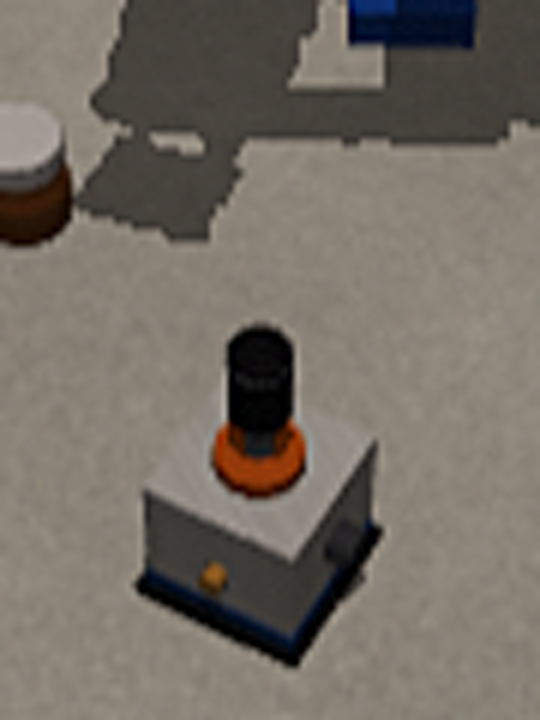

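View pics/s9f.png

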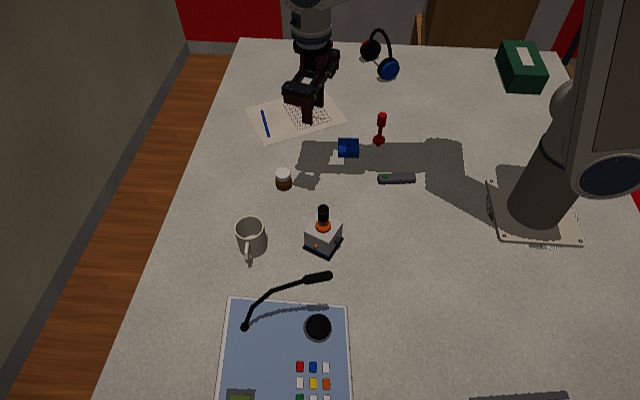

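View pics/w9.png

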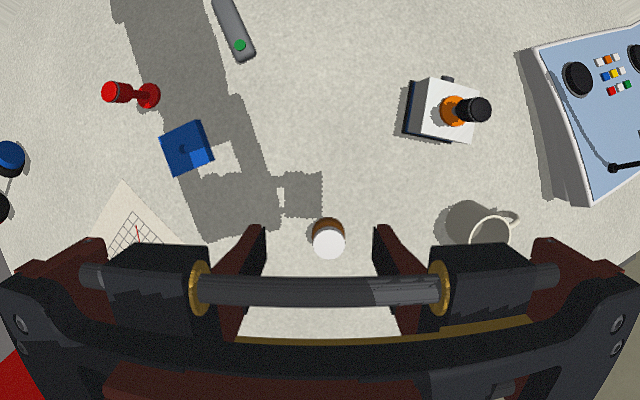

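The gauge stands upright in the cavity with the ring on the rim at (260,460) in the crop, and the bystanders look unmoved. I'll do one height and lean check, then hand in.

```bash
python3 - <<'E'
from h import *
import pickle
s0=pickle.load(open("side0.pkl","rb"))[1]; o,s=grab("side"); t=grab("top")[1]
for z in(149.5,109.5,85,75): print(z,((proj(s,[562.9,150.8,z])[0]-[280,150]+.5)*6-.5).round(1))
d=cv2.absdiff(s0["pixels"],s["pixels"]).max(2)
for n,(a,b,c,e) in dict(jar=(270,298,162,196),mug=(230,270,210,268),handset=(374,420,170,188),red=(370,390,108,150),stand=(335,362,140,160)).items(): print(n,(d[c:e,a:b]>40).mean().round(3))
# depth of grip top in side view
print("cap z",deproj(s,280+260/6,150+345/6)[2], deproj(s,280+260/6,150+352/6)[2], o["t"],o["qvel"].round(3))
E
```

```text
149.5 [261.  348.4]
109.5 [260.7 411.1]
85 [260.6 447.5]
75 [260.5 461.9]
jar 0.05
mug 0.0
handset 0.156
red 0.131
stand 0.494
cap z 151.90373053388794 151.5998317007601 25.75 [ 0.013  0.004  0.001 -0.004 -0.003 -0.002]
```

```bash
python3 -c "
from h import *
print(ctrl.close_job())"
```

```text
the job is handed in; nothing more can be done
None
```

I took the gauge out of its stand, put its rod in the cavity's well and pressed it onto the sprung floor. It was left standing there, released, and the job was handed in at about 26 s.

- **Depth:** the ring met the rim at roughly 29 mm and slid with about 4 N. The floor came at roughly 50 mm. I pressed it down until the net force was about 9 N, of which about 5 N was on the floor spring. I then eased off to nearly zero force before opening the jaws, so the gauge would not hop.
- **Ring:** easing off let the gauge rise about 0.7 mm, so the ring may sit up to 0.7 mm above the rim. In the pictures it lies at the rim.
- **Upright and free:** the side view shows the gauge upright and its outline matches the expected one. The grip top measured about 151.6–151.9 mm against 149.5 mm expected; that camera also read the block top about 1.7 mm high.
- **Side forces:** light wall contact of 1–2 N came up on the way down, and I corrected for it as I went.
- **Bystanders:** none looks moved in the final pictures. The pixel comparison with the start differs at the stand, handset, red look-alike and, slightly, the jar. At the stand the gauge is gone and the arm's shadow has moved. I put the other differences down to the shadow without checking each one.

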